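# Dry run of a piped border

### The job

Rehearse the piping stroke on the white practice board: follow the brown S-shaped line with your fingertips from the end by the pink macaron to the end by the green macaron, in one stroke that stays on the line without lifting off, about a centimetre above the board or at most brushing it lightly. Then raise the fingertips well clear, at least 10 cm above the board. Nothing is to be picked up, and the macarons, nozzles and sprinkle jar must stay where they stand.

Things in the scene. Friction and masses are not known exactly. Their poses are not given: they have to be found in the camera images.
- piping_board: white piping practice board, 150 x 400 x 8 mm, fixed on the table, a blue strip along each long edge. Origin at the centre of its underside, z up, y along its length. On its top face (8 mm above the table) is a dark brown S-shaped line 4 mm wide: x = 38 mm * sin(pi * y / 110 mm), y from -110 to +110 mm, a 12 mm dot at each end
- line_0 (a point): point 0 of 9 on the brown line, on the board's top face: y = -110 mm in the board's frame (end dot of the line). Pass over it with the point midway between the two finger pads, tool pointing down
- line_1 (a point): point 1 of 9 on the brown line, on the board's top face: y = -82.5 mm in the board's frame. Pass over it with the point midway between the two finger pads, tool pointing down
- line_2 (a point): point 2 of 9 on the brown line, on the board's top face: y = -55 mm in the board's frame. Pass over it with the point midway between the two finger pads, tool pointing down
- line_3 (a point): point 3 of 9 on the brown line, on the board's top face: y = -27.5 mm in the board's frame. Pass over it with the point midway between the two finger pads, tool pointing down
- line_4 (a point): point 4 of 9 on the brown line, on the board's top face: y = 0 mm in the board's frame. Pass over it with the point midway between the two finger pads, tool pointing down
- line_5 (a point): point 5 of 9 on the brown line, on the board's top face: y = 27.5 mm in the board's frame. Pass over it with the point midway between the two finger pads, tool pointing down
- line_6 (a point): point 6 of 9 on the brown line, on the board's top face: y = 55 mm in the board's frame. Pass over it with the point midway between the two finger pads, tool pointing down
- line_7 (a point): point 7 of 9 on the brown line, on the board's top face: y = 82.5 mm in the board's frame. Pass over it with the point midway between the two finger pads, tool pointing down
- line_8 (a point): point 8 of 9 on the brown line, on the board's top face: y = 110 mm in the board's frame (end dot of the line). Pass over it with the point midway between the two finger pads, tool pointing down
- pink_macaron: loose pink macaron, 41 mm across, 25 mm high, standing on the board on its long middle axis, about 60 mm beyond one end of the line: it marks the end where the line STARTS. It may be at either end. Origin at the centre of its underside, z up
- green_macaron: loose pale green macaron, 42 mm across, 25 mm high, about 60 mm beyond the other end of the line, where the line FINISHES. Origin at the centre of its underside, z up
- star_nozzle: loose steel piping nozzle, a cone 30 mm across and 42 mm high, standing on the board in one hollow of the S, at least 53 mm (centre) from the line. Origin at the centre of its underside, z up
- small_nozzle: loose steel piping nozzle, a cone 22 mm across and 30 mm high, standing on the board in the other hollow of the S, at least 53 mm (centre) from the line. Origin at the centre of its underside, z up
- sprinkle_jar: loose jar of pink sprinkles with a white lid, 47 mm across, 63 mm high, on the table to the left of the board. Origin at the centre of its underside, z up

How it is judged:
On the way, in this order (a step that is already met when the one before it is completed fails the run):
1. fingertips close over the start of the line, beside the pink macaron (height (world z) of the grasp point below 0.052 m and ((y of pink_macaron in the frame of piping_board above 0 m and horizontal distance between the grasp point and line_8 below 0.012 m) or (not (y of pink_macaron in the frame of piping_board above 0 m) and horizontal distance between the grasp point and line_0 below 0.012 m))), for 0.04 s.
2. fingertips close over the point 1/8 of the way along the line (height (world z) of the grasp point below 0.052 m and ((y of pink_macaron in the frame of piping_board above 0 m and horizontal distance between the grasp point and line_7 below 0.012 m) or (not (y of pink_macaron in the frame of piping_board above 0 m) and horizontal distance between the grasp point and line_1 below 0.012 m))), for 0.04 s.
3. fingertips close over the point 2/8 of the way along the line (height (world z) of the grasp point below 0.052 m and ((y of pink_macaron in the frame of piping_board above 0 m and horizontal distance between the grasp point and line_6 below 0.012 m) or (not (y of pink_macaron in the frame of piping_board above 0 m) and horizontal distance between the grasp point and line_2 below 0.012 m))), for 0.04 s.
4. fingertips close over the point 3/8 of the way along the line (height (world z) of the grasp point below 0.052 m and ((y of pink_macaron in the frame of piping_board above 0 m and horizontal distance between the grasp point and line_5 below 0.012 m) or (not (y of pink_macaron in the frame of piping_board above 0 m) and horizontal distance between the grasp point and line_3 below 0.012 m))), for 0.04 s.
5. fingertips close over the point 4/8 of the way along the line (height (world z) of the grasp point below 0.052 m and ((y of pink_macaron in the frame of piping_board above 0 m and horizontal distance between the grasp point and line_4 below 0.012 m) or (not (y of pink_macaron in the frame of piping_board above 0 m) and horizontal distance between the grasp point and line_4 below 0.012 m))), for 0.04 s.
6. fingertips close over the point 5/8 of the way along the line (height (world z) of the grasp point below 0.052 m and ((y of pink_macaron in the frame of piping_board above 0 m and horizontal distance between the grasp point and line_3 below 0.012 m) or (not (y of pink_macaron in the frame of piping_board above 0 m) and horizontal distance between the grasp point and line_5 below 0.012 m))), for 0.04 s.
7. fingertips close over the point 6/8 of the way along the line (height (world z) of the grasp point below 0.052 m and ((y of pink_macaron in the frame of piping_board above 0 m and horizontal distance between the grasp point and line_2 below 0.012 m) or (not (y of pink_macaron in the frame of piping_board above 0 m) and horizontal distance between the grasp point and line_6 below 0.012 m))), for 0.04 s.
8. fingertips close over the point 7/8 of the way along the line (height (world z) of the grasp point below 0.052 m and ((y of pink_macaron in the frame of piping_board above 0 m and horizontal distance between the grasp point and line_1 below 0.012 m) or (not (y of pink_macaron in the frame of piping_board above 0 m) and horizontal distance between the grasp point and line_7 below 0.012 m))), for 0.04 s.
9. fingertips close over the far end of the line, beside the green macaron (height (world z) of the grasp point below 0.052 m and ((y of pink_macaron in the frame of piping_board above 0 m and horizontal distance between the grasp point and line_0 below 0.012 m) or (not (y of pink_macaron in the frame of piping_board above 0 m) and horizontal distance between the grasp point and line_8 below 0.012 m))), for 0.04 s.
At the end, for the whole second after the job is handed in: Nine even points of the line passed in order, pink to green, the point between the pads within 12 mm seen from above and under 52 mm above the table (tips within about 25 mm of the board); it ends over 100 mm up, all loose things upright within 8 mm of their places (height (world z) of the grasp point above 0.1 m and distance of each of pink_macaron, green_macaron, star_nozzle, small_nozzle, sprinkle_jar from where it was at the start of the episode below 0.008 m and angle between each of pink_macaron, green_macaron, star_nozzle, small_nozzle, sprinkle_jar's own z axis and vertical below 0.2 rad); the robot touches nothing.
It fails at once if a macaron is displaced by more than 8 mm, lifted or tipped (distance of any of pink_macaron, green_macaron from where it was at the start of the episode above 0.008 m or angle between any of pink_macaron, green_macaron's own z axis and vertical above 0.2 rad).
It fails at once if a nozzle is displaced by more than 8 mm, lifted or tipped (distance of any of star_nozzle, small_nozzle from where it was at the start of the episode above 0.008 m or angle between any of star_nozzle, small_nozzle's own z axis and vertical above 0.2 rad).
It fails at once if the sprinkle jar is displaced by more than 8 mm, lifted or tipped (distance of sprinkle_jar from where it was at the start of the episode above 0.008 m or angle between sprinkle_jar's own z axis and vertical above 0.2 rad).
It fails at once if the robot presses on the practice board with more than 15 N (contact force between any of the arm, the fingers and piping_board above 15 N).
It fails at once if during the stroke (tool point over the middle of the board and under 80 mm) it is raised over 60 mm, or strays from the line by more than 30 mm (y of the grasp point in the frame of piping_board between -0.095 and 0.095 m and x of the grasp point in the frame of piping_board between -0.075 and 0.075 m and height (world z) of the grasp point below 0.08 m and (height (world z) of the grasp point above 0.06 m or (horizontal distance between the grasp point and line_0 above 0.03 m and horizontal distance between the grasp point and line_1 above 0.03 m and horizontal distance between the grasp point and line_2 above 0.03 m and horizontal distance between the grasp point and line_3 above 0.03 m and horizontal distance between the grasp point and line_4 above 0.03 m and horizontal distance between the grasp point and line_5 above 0.03 m and horizontal distance between the grasp point and line_6 above 0.03 m and horizontal distance between the grasp point and line_7 above 0.03 m and horizontal distance between the grasp point and line_8 above 0.03 m))).
It also fails if it takes over 48 s, if anything falls off the work surface, if the arm or the gripper's body presses on something with over 40 N, if the wrist force passes 120 N, or if a joint passes its speed limit or range.

### The arm

A 6-joint arm with a two-finger parallel gripper is mounted at the origin on the work surface; the furniture and walls round the work are solid. World frame = base frame: x ahead of the robot, y to its left, z up, the work surface at z = 0. Lengths are in m, angles in rad, forces in N, time in s.
With the tool pointing down it reaches from about 0.3 to 0.875 m from the base axis. Payload 6.4 kg.
Tool frame: the origin (TCP) lies between the finger pads, 19 mm behind the fingertips; this is the grasp point; z points along the fingers, y is the line along which they close (so a half turn about z gives the same grasp; the last joint's range is limited). The gripper opens to 85 mm and grips with 20 to 120 N. Pads are 22 mm wide; open, the fingers measure 114 mm over their backs; the gripper's body (76 mm by 85 mm) begins 54 mm behind the grasp point. The pads swing forward as they close: fully open they stand 13 mm farther back than shut.
Start: joints at [1.126, 0.181, 1.607, -0, 1.354, -0.206], TCP at [0.136, 0.559, 0.25] pointing down, gripper open.
Joint ranges: [-2.99, 2.99], [-0.89, 2.07], [0.3, 2.58], [-1.14, 4.28], [0, 2.63], [-3.12, 3.12]. Speed limits (rad/s): [2.57, 2.57, 3.01, 3.14, 3.14, 3.14].

### API

Orientations are given as a unit quaternion [w, x, y, z].
In Python, from bench import ctrl gives the robot as it stands.
- The arm moves only by the tool jog_arm, never from a script. Its argument "series" is a list that holds one entry, the list of rows, each a list of 7 numbers: the shift along the tool's x, y, z in mm, then the turn, a rotation vector about the tool's x, y, z in rad, then the finger opening in mm, from 0 to 85.4. In form: [[[tx, ty, tz, rx, ry, rz, gripper], ...]]. A call has exactly 10 rows; each row shifts and turns the commanded pose from where the row before left it, along the tool's axes as they then stand; what a row does not reach is not made up. A row lasts 1/10 s, in which the tool goes at most 50 mm and 8.59 degrees, less where a joint would pass 70% of its speed; a pose out of reach is approached as far as the arm can. A call with a gripper value outside its range is refused whole. The fingers move at their own pace and stop on an object; the grip force is fixed at half the most. Time passes only in rows, so rows that do not move let the fingers close, or fill a call up. It gives the time, the measured TCP pose, the force, the opening and the grip force at its end, in the units of the state.
- ctrl.get_obs(): the state, without advancing time (a new reading comes with each control period).
- ctrl.camera(name): name is "scene" or "top"; returns a dict with "frame" (420x560x3 uint8, blue, green, red), "z_map" (420x560 float32, m along the optical axis (not along the pixel's ray), 0 where there is no reading), "fx", "fy", "cx", "cy" (pixels), "xyz" and "rotation" of the camera in the world. Camera axes: x right, y down, z forward; pixel columns grow to the right and rows downward; lengths in m; the calibration is good to about 2 mm. A picture is of the moment at which its call begins.
- ctrl.hand_in(): hands the job in; it is judged then, once.
The state is a dict: "time_s": time; "q": joint angles; "dq": joint speeds; "joint_efforts": joint torques, N m; "eef_pos": TCP position; "eef_rot": TCP orientation; "wrist_force": force on the tool from outside, world axes, zero at the start; "torque": the same for the moment, N m; "opening": opening from 0.0 (shut) to 1.0 (fully open); "grasp_force": force on a finger pad.
Only numpy, scipy, OpenCV 4.12 (cv2) and the standard library are available. Lean on these libraries where they do the work, as an engineer would, in place of code of your own. Each camera call takes 0.05 s, during which the arm holds its last target. There are 200 camera calls.

## Working session

There is one attempt and no reset: what is moved stays moved. The work goes in short steps, Python scripts to look and compute and a tool call to move; the robot and the scene stay as the last step left them, time stands still between calls to the robot, and variables do not carry over. Pictures are saved under pics/ and viewed, at most 10 in all, crops included, and the job is handed in when it is done.

Besides the shell and the picture viewer there is one more tool, called after ">>>" as a command line: name --argument value ..., lists and objects as JSON in quotes. jog_arm: Moves the arm, as the interface text tells. Its arguments: {"type":"object","properties":{"series":{"type":"array"}},"required":["series"]}

```bash
mkdir -p pics; cat > h.py <<'E'
import numpy as np, cv2
from bench import ctrl
def world(c,u,v,z=None):
    R=np.array(c["rotation"]); 
    if R.size==4:
        from scipy.spatial.transform import Rotation as Ro
        R=Ro.from_quat(np.roll(R.ravel(),-1)).as_matrix()
    R=R.reshape(3,3); u=np.asarray(u,float); v=np.asarray(v,float)
    d=np.stack([(u-c["cx"])/c["fx"],(v-c["cy"])/c["fy"],np.ones_like(u)],-1)
    if z is None: s=c["z_map"][v.astype(int),u.astype(int)][...,None]
    else:
        w=d@R.T; s=((z-c["xyz"][2])/w[...,2])[...,None]
    return (d*s)@R.T+np.array(c["xyz"])
E
python3 - <<'E'
from h import *
for n in("top","scene"):
    c=ctrl.camera(n); cv2.imwrite(f"pics/{n}.png",c["frame"]); print(n,c["xyz"],c["rotation"],c["fx"],c["cx"],c["cy"])
    np.savez(f"{n}.npz",**{k:v for k,v in c.items()})
print(ctrl.get_obs())
E
```

```text
top [ 0.42959179 -0.09415865  0.92540837] [-0.02840549  0.70861272 -0.7049354   0.01127972] 391.2059533443176 279.29785223867754 214.86134492430062
scene [-0.13536058 -0.50329395  0.46146069] [-0.43748942  0.77066191 -0.40366089  0.22746673] 403.02172539409 277.0503520539012 209.85197374126997
{'time_s': 0.1, 'q': array([ 1.12572927e+00,  1.81465336e-01,  1.60795457e+00, -1.91707816e-05,
        1.35380458e+00, -2.06350975e-01]), 'dq': array([-0.00038181,  0.00039608, -0.00398383,  0.00087362,  0.00057481,
       -0.00134792]), 'joint_efforts': array([ 7.28790219e-04, -4.45878053e+01, -3.52242386e+01, -4.55184518e-04,
        4.14421374e-03, -2.84454137e-05]), 'eef_pos': array([0.13576233, 0.55823627, 0.24915252]), 'eef_rot': array([-2.52209799e-04,  1.19072743e-01,  9.92885198e-01, -7.76011292e-04]), 'wrist_force': array([ 1.67100747, -0.40050071,  0.53970913]), 'torque': array([-0.01441001, -0.02166574,  0.03951776]), 'grasp_force': 0.0, 'opening': 1.0012471727026844}
```

View pics/top.png

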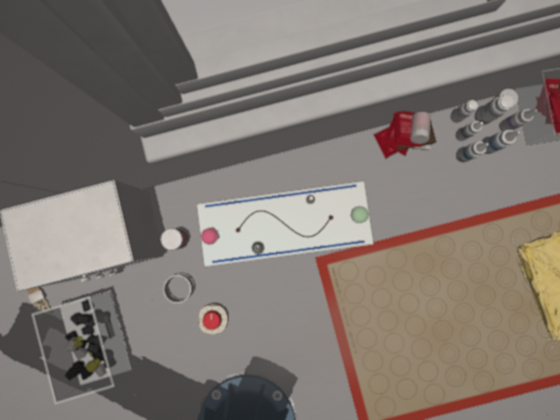

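View pics/scene.png

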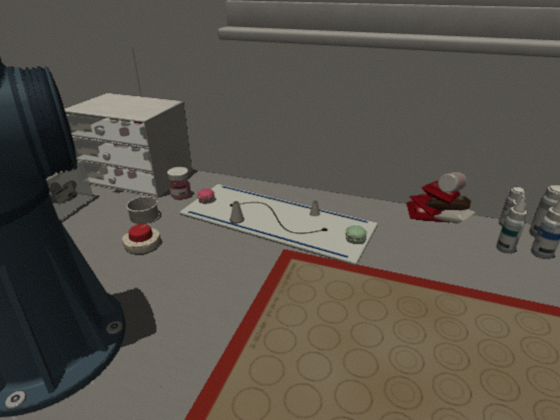

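The top view shows the board with the pink macaron at (209,236) and the green one at (360,214). The line's end dots are at (238,230) and (331,217), and the nozzles stand at (258,247) and (311,199). The scene view agrees: pink (206,195), green (356,234), line ends near (235,204) and (325,230). Next I'll fit the S model to the line pixels in both views.

```bash
cat > fit.py <<'E'
from h import *
from scipy.optimize import least_squares
yy=np.linspace(-.11,.11,441); S=np.c_[.038*np.sin(np.pi*yy/.11),yy]
from scipy.spatial import cKDTree
T={}
seeds={"top":((238,230),(331,217)),"scene":((235,204),(325,230))}
def pose(p,P=S): c,s=np.cos(p[2]),np.sin(p[2]); return P@np.array([[c,s],[-s,c]])+p[:2]
pts={}
for n in seeds:
    c=dict(np.load(n+".npz")); 
    g=cv2.cvtColor(c["frame"],cv2.COLOR_BGR2GRAY).astype(float)
    bg=cv2.medianBlur(g.astype(np.uint8),15).astype(float)
    d=bg-g
    (a,b),(e,f)=seeds[n]
    A,B=world(c,[a,e],[b,f],.008)[:,:2]
    th=np.arctan2(*(B-A)[::-1])-np.pi/2   # board +y from pink to green (equivalent by symmetry of S)
    p=np.r_[(A+B)/2,th]
    v,u=np.nonzero(d>25); w=d[v,u]
    W=world(c,u,v,.008)[:,:2]
    for tol in(.02,.012,.006,.005):
        D,_=cKDTree(pose(p)).query(W); k=D<tol
        f=lambda p:np.r_[np.sqrt(w[k])*cKDTree(pose(p)).query(W[k])[0]*200, 2*np.minimum(.1,cKDTree(W[k]).query(pose(p)[::20])[0]*50)]
        p=least_squares(f,p,diff_step=1e-5).x
    D,_=cKDTree(pose(p)).query(W[k])
    zs=world(c,u[k],v[k])[:,2]
    print(n,"pose",p,"n",k.sum(),"rms mm",1e3*np.sqrt((D**2).mean()),"z depth",np.median(zs))
    pts[n]=p
for n,o in {"top":{"pink":(209,236),"green":(360,214),"nozA":(258,247),"nozB":(311,199),"jar":(172,239)},"scene":{"pink":(206,195),"green":(356,234),"nozA":(236,212),"nozB":(315,208),"jar":(178,184)}}.items():
    c=dict(np.load(n+".npz"))
    for k,(u,v) in o.items():
        W=world(c,[u],[v])[0]; q=pts[n]; R=np.array([[np.cos(q[2]),-np.sin(q[2])],[np.sin(q[2]),np.cos(q[2])]])
        print(n,k,W.round(3),"board",((W[:2]-q[:2])@R).round(3))
np.save("pose.npy",[pts["top"],pts["scene"]])
c=dict(np.load("top.npz")); im=c["frame"].copy()
from scipy.spatial.transform import Rotation as Ro
P=np.c_[pose(pts["top"]),np.full(441,.008)]
outs=[]
for n in seeds:
    c=dict(np.load(n+".npz")); R=Ro.from_quat(np.roll(c["rotation"],-1)).as_matrix()
    X=(np.c_[pose(pts[n]),np.full(441,.008)]-c["xyz"])@R
    im=cv2.resize(c["frame"],None,fx=4,fy=4,interpolation=cv2.INTER_CUBIC)
    U=((X[:,:2]/X[:,2:]*[c["fx"],c["fy"]]+[c["cx"],c["cy"]]+.5)*4).astype(int)
    for q in U[::20]: cv2.circle(im,tuple(int(t) for t in q),2,(0,0,255),-1)
    o=U.mean(0).astype(int); outs.append(im[o[1]-150:o[1]+150,o[0]-380:o[0]+380])
cv2.imwrite("pics/fit.png",np.vstack(outs))
E
python3 fit.py
```

```text
top pose [ 0.46121033 -0.08282223 -2.99479148] n 350 rms mm 2.0920173556785 z depth 0.00769063038561385
scene pose [ 0.46220851 -0.08288962 -2.99927528] n 226 rms mm 2.1567337676913727 z depth 0.009469658746725812
top pink [0.431 0.089 0.031] board [ 0.005 -0.174]
top green [ 0.482 -0.256  0.034] board [0.004 0.174]
top nozA [ 0.406 -0.023  0.011] board [ 0.046 -0.068]
top nozB [ 0.516 -0.144  0.037] board [-0.045  0.069]
top jar [0.423 0.164 0.063] board [ 0.001 -0.25 ]
scene pink [0.421 0.077 0.029] board [ 0.018 -0.165]
scene green [ 0.468 -0.265  0.029] board [0.02  0.181]
scene nozA [ 0.398 -0.029  0.032] board [ 0.056 -0.063]
scene nozB [ 0.515 -0.148  0.025] board [-0.043  0.072]
scene jar [0.41  0.153 0.039] board [ 0.019 -0.241]
```

View pics/fit.png

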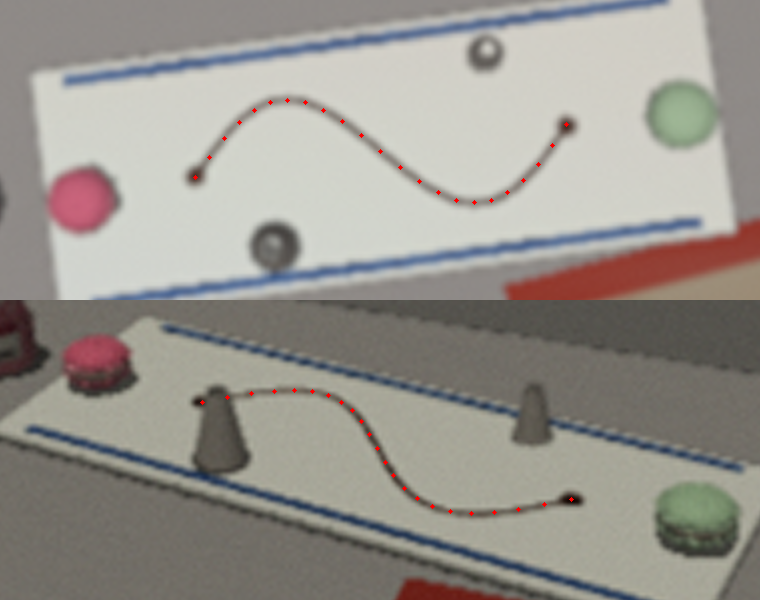

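The two fits agree to within 1 mm, and the overlay lies on the line in both views. Pink is at the board-frame −y end of my fit. Next I'll check how high things stand along the approach and work out the moves in tool axes.

```bash
cat > plan.py <<'E'
from h import *
from scipy.spatial.transform import Rotation as Ro
p=np.load("pose.npy").mean(0)
o=ctrl.get_obs(); t=o["eef_pos"]; R=Ro.from_quat(np.roll(o["eef_rot"],-1)).as_matrix()
c,s=np.cos(p[2]),np.sin(p[2])
def line(y): return np.array([.038*np.sin(np.pi*y/.11),y])@np.array([[c,s],[-s,c]])+p[:2]
np.set_printoptions(suppress=True,precision=1)
E
python3 - <<'E'
from plan import *
print(R.round(3),t.round(4),p)
st=np.r_[line(-.11),.2]; print("start",st.round(4),"tool mm",R.T@(st-t)*1e3)
for n in("top","scene"):
    C=dict(np.load(n+".npz")); v,u=np.mgrid[0:420,0:560]; W=world(C,u.ravel(),v.ravel()); z=C["z_map"].ravel()
    W=W[z>0]; d=st[:2]-t[:2]; L=np.linalg.norm(d); e=d/L; r=W[:,:2]-t[:2]; a=r@e; b=abs(r[:,0]*e[1]-r[:,1]*e[0])
    for i in np.arange(-.05,L+.05,.05):
        k=(a>i)&(a<i+.05)&(b<.1); print(n,round(i,2),k.sum(),W[k,2].max().round(3) if k.any() else None)
E
```

```text
[[-1.   0.2 -0. ]
 [ 0.2  1.  -0. ]
 [ 0.  -0.  -1. ]] [0.1 0.6 0.2] [ 0.5 -0.1 -3. ]
start [0.4 0.  0.2] tool mm [-427.2 -443.7   49.7]
top -0.05 1031 0.006
top 0.0 1731 0.006
top 0.05 925 0.006
top 0.1 1776 0.102
top 0.15 2222 0.101
top 0.2 1383 0.189
top 0.25 2894 0.19
top 0.3 2143 0.19
top 0.35 2025 0.19
top 0.4 3037 0.19
top 0.45 1799 0.187
top 0.5 1799 0.066
top 0.55 1810 0.035
top 0.6 1775 0.052
top 0.65 1832 0.357
scene -0.05 0 None
scene 0.0 0 None
scene 0.05 0 None
scene 0.1 0 None
scene 0.15 12 0.053
scene 0.2 374 0.189
scene 0.25 3460 0.188
scene 0.3 2166 0.188
scene 0.35 2096 0.188
scene 0.4 3032 0.188
scene 0.45 1440 0.188
scene 0.5 1024 0.065
scene 0.55 1091 0.035
scene 0.6 1037 0.051
scene 0.65 1099 0.357
```

```bash
python3 - <<'E'
from plan import *
np.set_printoptions(suppress=True,precision=3)
for n in("top","scene"):
    C=dict(np.load(n+".npz")); v,u=np.mgrid[0:420,0:560]; z=C["z_map"].ravel(); W=world(C,u.ravel(),v.ravel())
    k=(z>0)&(W[:,2]>.12)&(W[:,0]>.2)
    for y in np.arange(-.5,.6,.1):
        q=k&(abs(W[:,1]-y)<.05)
        for z0,z1 in((.12,.3),(.3,1)):
            m=q&(W[:,2]>z0)&(W[:,2]<z1)
            if m.any(): print(n,y.round(1),z0,"x",W[m,0].min(),W[m,0].max(),"zmax",W[m,2].max(), "near px",u.ravel()[m][W[m,0].argmin()],v.ravel()[m][W[m,0].argmin()])
E
```

```text
top -0.5 0.12 x 0.742872684250848 0.7700880809347816 zmax 0.15699767574498247 near px 468 81
top -0.5 0.3 x 0.6907417423815765 0.7396307018149288 zmax 0.4155028168470598 near px 527 64
top -0.4 0.12 x 0.7158758998599619 0.7427615977209996 zmax 0.15565896889777475 near px 414 98
top -0.4 0.3 x 0.6644208750050635 0.7345876138691327 zmax 0.4633467035132846 near px 461 81
top -0.3 0.12 x 0.6893214547606519 0.7165656408477129 zmax 0.1584157009749575 near px 365 112
top -0.3 0.3 x 0.6375377054167235 0.7359038891310372 zmax 0.4723006273472477 near px 395 98
top -0.2 0.12 x 0.662301853997714 0.6894982802886105 zmax 0.15658025842560075 near px 318 120
top -0.2 0.3 x 0.6102400034332179 0.7363247812244752 zmax 0.4724202957509653 near px 327 116
top -0.1 0.12 x 0.635050207553914 0.9128251093625697 zmax 0.15844138343569913 near px 268 137
top -0.1 0.3 x 0.583640854959831 0.758489634743345 zmax 0.47303697286977264 near px 260 133
top -0.0 0.12 x 0.6086144120249217 0.9130986020413534 zmax 0.1583561878027967 near px 218 148
top -0.0 0.3 x 0.5568359068880104 0.7375893749313227 zmax 0.6576639993377569
[... 2212 characters left out ...]
33078583 zmax 0.29991372699759095 near px 130 145
scene 0.2 0.3 x 0.5516034357369104 0.5850392619420874 zmax 0.4045703034063099 near px 176 17
scene 0.3 0.12 x 0.3380685682050531 0.5582858894810461 zmax 0.2999838715127131 near px 98 133
scene 0.3 0.3 x 0.5247270780923714 0.5578011468942845 zmax 0.4026951004282826 near px 142 47
scene 0.4 0.12 x 0.32850966336708476 0.5319932595805243 zmax 0.29999038732714456 near px 69 120
scene 0.4 0.3 x 0.4982704942387061 0.5326863368197252 zmax 0.400892626203596 near px 107 43
scene 0.5 0.12 x 0.4327354646128592 0.504800400599851 zmax 0.29995967148423 near px 94 97
scene 0.5 0.3 x 0.4723533124189691 0.5041653172443261 zmax 0.39918435215233966 near px 68 15
```

The wall ledge (z≈0.36–0.41) is about 65 mm beyond the first bulge of the S, so I'll check the arm's extent once I'm near there. First I travel over at z≈0.27 with the fingers shut.

>>> jog_arm --series '[[[-10, -10, -5, 0, 0, 0, 0], [-21, -22, -5, 0, 0, 0, 0], [-21, -22, -5, 0, 0, 0, 0], [-21, -22, -5, 0, 0, 0, 0], [-21, -22, 0, 0, 0, 0, 0], [-21, -22, 0, 0, 0, 0, 0], [-21, -22, 0, 0, 0, 0, 0], [-21, -22, 0, 0, 0, 0, 0], [-21, -22, 0, 0, 0, 0, 0], [-21, -22, 0, 0, 0, 0, 0]]]'

```text
time_s: 1.1
eef_pos: [0.2805, 0.3077, 0.2701]
eef_rot: [0.0, 0.119, 0.993, -0.0]
wrist_force: [0.3, 0.3, -0.5]
opening: 0.0
grasp_force: 0.0
```

>>> jog_arm --series '[[[-21, -22, 0, 0, 0, 0, 0], [-21, -22, 0, 0, 0, 0, 0], [-21, -22, 0, 0, 0, 0, 0], [-21, -22, 0, 0, 0, 0, 0], [-21, -22, 0, 0, 0, 0, 0], [-21, -22, 0, 0, 0, 0, 0], [-21, -22, 0, 0, 0, 0, 0], [-21, -22, 0, 0, 0, 0, 0], [-21, -22, 0, 0, 0, 0, 0], [0, 0, 0, 0, 0, 0, 0]]]'

```text
time_s: 2.1
eef_pos: [0.4179, 0.0694, 0.2702]
eef_rot: [0.0, 0.121, 0.993, -0.001]
wrist_force: [-0.1, 0.3, 0.5]
opening: 0.003
grasp_force: 0.0
```

```bash
python3 - <<'E'
from plan import *
print(o["time_s"],t*1e3,o["opening"],np.array(o["q"]).round(3),R.round(3).tolist())
st=np.r_[line(-.11),.15]; print("to start z.15",R.T@(st-t)*1e3)
C=ctrl.camera("scene"); cv2.imwrite("pics/s2.png",C["frame"])
E
```

```text
2.1 [417.9  69.4 270.2] 0.0027754765919279383 [-0.1 -0.2  1.9 -0.   1.4 -1.4] [[-0.971, 0.24, 0.001], [0.24, 0.971, -0.001], [-0.001, -0.001, -1.0]]
to start z.15 [-37.5 -35.3 120.3]
```

View pics/s2.png

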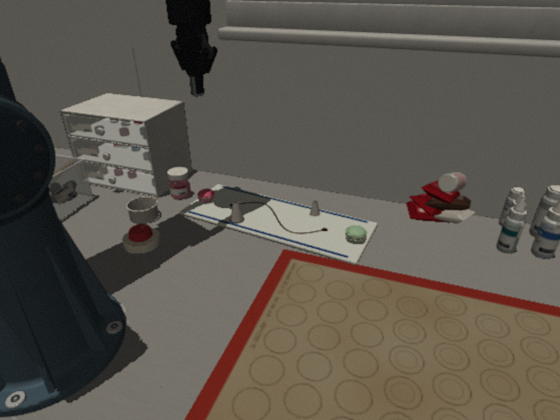

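The scene view shows the shut fingers at about (197,92), high over the pink end and clear of everything. Next I go down over the start point to z≈0.15 and measure the arm's profile against the ledge.

>>> jog_arm --series '[[[-10, -10, 10, 0, 0, 0, 0], [-10, -10, 15, 0, 0, 0, 0], [-10, -10, 15, 0, 0, 0, 0], [-7.5, -5.3, 20, 0, 0, 0, 0], [0, 0, 20, 0, 0, 0, 0], [0, 0, 20, 0, 0, 0, 0], [0, 0, 20, 0, 0, 0, 0], [0, 0, 0, 0, 0, 0, 0], [0, 0, 0, 0, 0, 0, 0], [0, 0, 0, 0, 0, 0, 0]]]'

```text
time_s: 3.15
eef_pos: [0.4457, 0.0293, 0.151]
eef_rot: [0.001, 0.119, 0.993, -0.0]
wrist_force: [-0.9, 0.5, 0.4]
opening: -0.001
grasp_force: 0.0
```

```bash
python3 - <<'E'
from plan import *
print(o["time_s"],t*1e3)
st=np.r_[line(-.11),.038]; print("to start z.038",R.T@(st-t)*1e3)
ims=[]
for n in("scene","top"):
    C0=dict(np.load(n+".npz")); C=ctrl.camera(n); ims.append(C["frame"])
    v,u=np.nonzero((C["z_map"]>0)&(C0["z_map"]-C["z_map"]>.03)); W=world(C,u,v)
    r=W-t
    for z in np.arange(-.02,.6,.04):
        k=(abs(r[:,2]-z)<.02)&(abs(r[:,0])<.2)
        if k.sum()>5: print(n,"dz",z.round(2),k.sum(),"dx",(np.percentile(r[k,0],[1,99])*1e3),"dy",(np.percentile(r[k,1],[1,99])*1e3))
cv2.imwrite("pics/s3.png",cv2.resize(np.vstack(ims),None,fx=.7,fy=.7,interpolation=cv2.INTER_AREA))
E
```

```text
3.15 [445.7  29.3 151. ]
to start z.038 [ -0.8  -3.2 113. ]
scene dz -0.02 89 dx [-11.9   7.6] dy [-15.6   7.5]
scene dz 0.02 318 dx [-18.7   9. ] dy [-38.4  33.9]
scene dz 0.06 738 dx [-25.    8.1] dy [-61.7  55.6]
scene dz 0.1 632 dx [-36.9  10.8] dy [-47.   35.5]
scene dz 0.14 937 dx [-38.   21.1] dy [-38.8  22.1]
scene dz 0.18 934 dx [-39.3  19.2] dy [-40.7  19.8]
scene dz 0.22 1075 dx [-38.1  18. ] dy [-39.3  20.2]
scene dz 0.26 875 dx [-43.5  14.7] dy [-63.6  52. ]
top dz 0.06 141 dx [-23.9   1.3] dy [-61.  -37.1]
top dz 0.1 22 dx [-13.3  -6.1] dy [-49.  -40.8]
top dz 0.26 20 dx [-64.8   4.7] dy [-66.   53.6]
top dz 0.3 1533 dx [-121.3   53.2] dy [-68.1  66.2]
top dz 0.34 8790 dx [-155.5   43.8] dy [-64.3  66.5]
top dz 0.38 5389 dx [-179.2  -13. ] dy [-49.9  78.8]
top dz 0.42 9084 dx [-175.8 -101. ] dy [-31.7  83.8]
top dz 0.46 1026 dx [-168.8 -155.8] dy [11.9 72.7]
```

View pics/s3.png

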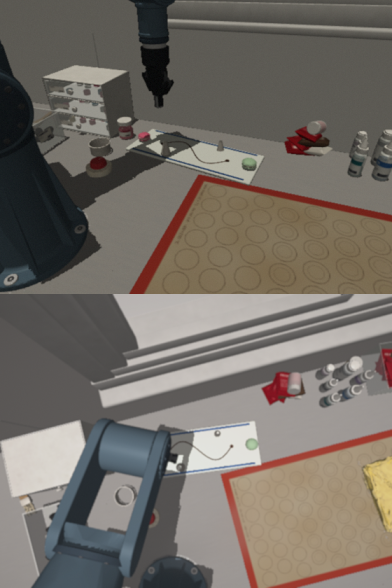

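The wrist's horizontal cylinder reaches about 53 mm ahead of the TCP at dz 0.28–0.36. At the first bulge that would be level with the ledge and touching it. Leaning the tool 0.15 rad back towards the robot gives about 45 mm of clearance, with the fingertip point still on the line.

>>> jog_arm --series '[[[0, -3, 0, 0, -0.05, 0, 0], [0, 0, 0, 0, -0.05, 0, 0], [0, 0, 0, 0, -0.05, 0, 0], [0, 0, 0, 0, 0, 0, 0], [0, 0, 0, 0, 0, 0, 0], [0, 0, 0, 0, 0, 0, 0], [0, 0, 0, 0, 0, 0, 0], [0, 0, 0, 0, 0, 0, 0], [0, 0, 0, 0, 0, 0, 0], [0, 0, 0, 0, 0, 0, 0]]]'

```text
time_s: 4.25
eef_pos: [0.4444, 0.0264, 0.1499]
eef_rot: [0.074, 0.119, 0.99, -0.009]
wrist_force: [1.2, -0.1, -0.4]
opening: -0.001
grasp_force: 0.0
```

```bash
python3 - <<'E'
from plan import *
print(t*1e3,R.round(3).tolist(),np.array(o["q"])*1000)
r=[ctrl.get_obs()["eef_pos"] for _ in range(3)]; print(np.array(r)*1e3)
st=np.r_[line(-.11),.040]; d=R.T@(st-t)*1e3; print("descend",d)
ys=np.linspace(-.11,.11,4000); P=np.array([line(y) for y in ys]); a=np.r_[0,np.cumsum(np.linalg.norm(np.diff(P,axis=0),axis=1))]
N=38
Q=np.array([[np.interp(x,a,P[:,i]) for i in(0,1)]+[.04] for x in np.linspace(0,a[-1],N+1)])
rows=(np.diff(Q,axis=0)@R*1e3); print("len",a[-1]*1e3)
q=np.diff(np.round(np.r_[[[0,0,0]],np.cumsum(rows,axis=0)],1),axis=0).round(1)
for x in q: print(x.tolist())
E
```

```text
[444.4  26.4 149.9] [[-0.961, 0.237, 0.145], [0.234, 0.972, -0.035], [-0.149, 0.0, -0.989]] [ -205.1   -90.4  2116.5    -6.1   965.8 -1533.9]
[[444.4  26.4 149.9]
 [444.4  26.4 149.9]
 [444.4  26.4 149.9]]
descend [ 14.9   0.  108.9]
len 274.8520110696335
[-6.7, -2.6, 1.0]
[-6.6, -2.6, 1.0]
[-6.7, -2.8, 1.0]
[-6.5, -3.0, 1.0]
[-6.3, -3.3, 0.9]
[-6.1, -3.8, 1.0]
[-5.7, -4.3, 0.8]
[-5.0, -5.2, 0.8]
[-4.1, -5.9, 0.6]
[-2.6, -6.7, 0.4]
[-1.2, -7.1, 0.2]
[0.1, -7.3, 0.0]
[1.1, -7.1, -0.2]
[1.8, -7.0, -0.3]
[2.3, -6.8, -0.3]
[2.6, -6.8, -0.4]
[2.9, -6.6, -0.5]
[3.0, -6.6, -0.4]
[3.0, -6.5, -0.5]
[3.1, -6.6, -0.4]
[3.0, -6.5, -0.5]
[2.8, -6.7, -0.4]
[2.6, -6.7, -0.4]
[2.3, -6.8, -0.3]
[1.8, -7.0, -0.3]
[1.1, -7.2, -0.2]
[0.2, -7.2, 0.0]
[-1.2, -7.1, 0.2]
[-2.7, -6.7, 0.4]
[-4.0, -6.0, 0.6]
[-5.1, -5.1, 0.7]
[-5.7, -4.4, 0.9]
[-6.1, -3.7, 0.9]
[-6.3, -3.4, 1.0]
[-6.5, -3.0, 1.0]
[-6.6, -2.7, 1.0]
[-6.7, -2.7, 1.0]
[-6.7, -2.5, 1.0]
```

>>> jog_arm --series '[[[2, 0, 15, 0, 0, 0, 0], [2, 0, 15, 0, 0, 0, 0], [2, 0, 15, 0, 0, 0, 0], [2, 0, 15, 0, 0, 0, 0], [2, 0, 15, 0, 0, 0, 0], [2, 0, 15, 0, 0, 0, 0], [2, 0, 10, 0, 0, 0, 0], [0.9, 0, 8.9, 0, 0, 0, 0], [0, 0, 0, 0, 0, 0, 0], [0, 0, 0, 0, 0, 0, 0]]]'

```text
time_s: 5.25
eef_pos: [0.446, 0.026, 0.0402]
eef_rot: [0.074, 0.119, 0.99, -0.009]
wrist_force: [0.2, 1.0, 0.0]
opening: -0.001
grasp_force: 0.0
```

```bash
python3 - <<'E'
from plan import *
print(t*1e3,o["wrist_force"],"err",R.T@(np.r_[line(-.11),.04]-t)*1e3)
ims=[]
for n in("scene","top"):
    C=ctrl.camera(n); f=C["frame"]; ims.append(cv2.resize(f[130:280,130:400],None,fx=2,fy=2,interpolation=cv2.INTER_CUBIC))
cv2.imwrite("pics/s4.png",np.vstack(ims)[:600])
E
```

```text
[446.   26.   40.2] [0.2 1.  0. ] err [0.2 0.  0.2]
```

View pics/s4.png

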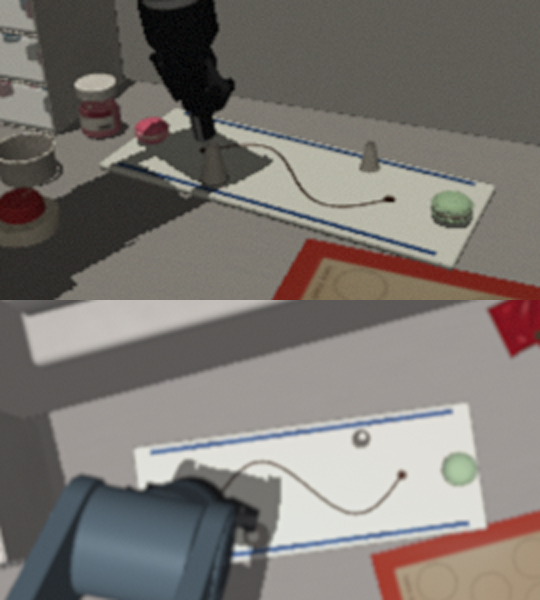

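The scene crop shows the fingertips at (203,140), just above the start dot, and the star nozzle, macaron and other things undisturbed. Now the stroke.

>>> jog_arm --series '[[[-6.7, -2.6, 1.0, 0, 0, 0, 0], [-6.6, -2.6, 1.0, 0, 0, 0, 0], [-6.7, -2.8, 1.0, 0, 0, 0, 0], [-6.5, -3.0, 1.0, 0, 0, 0, 0], [-6.3, -3.3, 0.9, 0, 0, 0, 0], [-6.1, -3.8, 1.0, 0, 0, 0, 0], [-5.7, -4.3, 0.8, 0, 0, 0, 0], [-5.0, -5.2, 0.8, 0, 0, 0, 0], [-4.1, -5.9, 0.6, 0, 0, 0, 0], [-2.6, -6.7, 0.4, 0, 0, 0, 0]]]'

```text
time_s: 6.35
eef_pos: [0.4919, -0.0271, 0.0401]
eef_rot: [0.074, 0.119, 0.99, -0.009]
wrist_force: [0.5, 0.2, -0.1]
opening: 0.002
grasp_force: 0.0
```

```bash
python3 - <<'E'
from plan import *
B=(t[:2]-p[:2])@np.array([[c,-s],[s,c]])
print(t*1e3,o["wrist_force"],"board",B*1e3,"line x",38*np.sin(np.pi*B[1]/.11))
E
```

```text
[491.9 -27.1  40.1] [ 0.5  0.2 -0.1] board [-37.9 -50.8] line x -37.730341358356995
```

Tracking is within a millimetre with no contact force, so I continue.

>>> jog_arm --series '[[[-1.2, -7.1, 0.2, 0, 0, 0, 0], [0.1, -7.3, 0.0, 0, 0, 0, 0], [1.1, -7.1, -0.2, 0, 0, 0, 0], [1.8, -7.0, -0.3, 0, 0, 0, 0], [2.3, -6.8, -0.3, 0, 0, 0, 0], [2.6, -6.8, -0.4, 0, 0, 0, 0], [2.9, -6.6, -0.5, 0, 0, 0, 0], [3.0, -6.6, -0.4, 0, 0, 0, 0], [3.0, -6.5, -0.5, 0, 0, 0, 0], [3.1, -6.6, -0.4, 0, 0, 0, 0]]]'

```text
time_s: 7.35
eef_pos: [0.4567, -0.0889, 0.0401]
eef_rot: [0.074, 0.119, 0.99, -0.009]
wrist_force: [-0.0, 0.3, 0.6]
opening: -0.002
grasp_force: 0.0
```

>>> jog_arm --series '[[[3.0, -6.5, -0.5, 0, 0, 0, 0], [2.8, -6.7, -0.4, 0, 0, 0, 0], [2.6, -6.7, -0.4, 0, 0, 0, 0], [2.3, -6.8, -0.3, 0, 0, 0, 0], [1.8, -7.0, -0.3, 0, 0, 0, 0], [1.1, -7.2, -0.2, 0, 0, 0, 0], [0.2, -7.2, 0.0, 0, 0, 0, 0], [-1.2, -7.1, 0.2, 0, 0, 0, 0], [-2.7, -6.7, 0.4, 0, 0, 0, 0], [-4.0, -6.0, 0.6, 0, 0, 0, 0]]]'

```text
time_s: 8.35
eef_pos: [0.4354, -0.1538, 0.0401]
eef_rot: [0.074, 0.119, 0.99, -0.009]
wrist_force: [0.2, -0.1, -0.6]
opening: 0.0
grasp_force: 0.0
```

>>> jog_arm --series '[[[-5.1, -5.1, 0.7, 0, 0, 0, 0], [-5.7, -4.4, 0.9, 0, 0, 0, 0], [-6.1, -3.7, 0.9, 0, 0, 0, 0], [-6.3, -3.4, 1.0, 0, 0, 0, 0], [-6.5, -3.0, 1.0, 0, 0, 0, 0], [-6.6, -2.7, 1.0, 0, 0, 0, 0], [-6.7, -2.7, 1.0, 0, 0, 0, 0], [-6.7, -2.5, 1.0, 0, 0, 0, 0], [0, 0, 0, 0, 0, 0, 0], [0, 0, 0, 0, 0, 0, 0]]]'

```text
time_s: 9.35
eef_pos: [0.4775, -0.1916, 0.0399]
eef_rot: [0.074, 0.119, 0.99, -0.009]
wrist_force: [-0.3, 0.4, 0.9]
opening: 0.003
grasp_force: 0.0
```

```bash
python3 - <<'E'
from plan import *
B=(t[:2]-p[:2])@np.array([[c,-s],[s,c]])
print(t*1e3,o["wrist_force"],"board",B*1e3,"up 150",R.T@[0,0,150])
E
```

```text
[ 477.5 -191.6   39.9] [-0.3  0.4  0.9] board [  0.  109.9] up 150 [ -22.3    0.  -148.3]
```

>>> jog_arm --series '[[[-1.5, 0, -10, 0, 0, 0, 0], [-3, 0, -20, 0, 0, 0, 0], [-3, 0, -20, 0, 0, 0, 0], [-3, 0, -20, 0, 0, 0, 0], [-3, 0, -20, 0, 0, 0, 0], [-3, 0, -20, 0, 0, 0, 0], [-3, 0, -20, 0, 0, 0, 0], [-1.5, 0, -10, 0, 0, 0, 0], [0, 0, 0, 0, 0, 0, 0], [0, 0, 0, 0, 0, 0, 0]]]'

```text
time_s: 10.35
eef_pos: [0.477, -0.1914, 0.1812]
eef_rot: [0.074, 0.119, 0.99, -0.009]
wrist_force: [0.3, 0.5, -0.8]
opening: -0.003
grasp_force: 0.0
```

```bash
python3 - <<'E'
from plan import *
print(t*1e3,o["wrist_force"],o["dq"])
C=ctrl.camera("scene"); cv2.imwrite("pics/s5.png",C["frame"])
E
```

```text
[ 477.  -191.4  181.2] [ 0.3  0.5 -0.8] [-0.  0.  0. -0. -0. -0.]
```

View pics/s5.png

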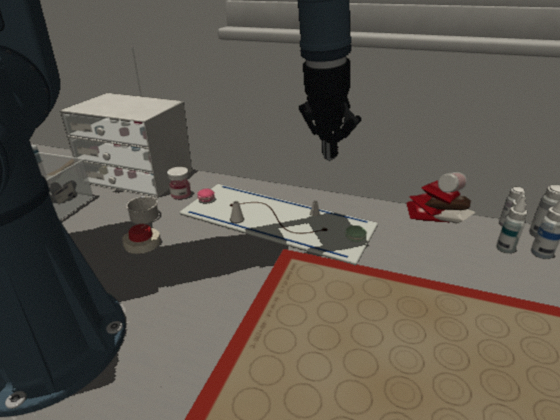

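The fingertips are at (329,155), well clear of the board. Both macarons, both nozzles and the jar are at the same pixels as before.

```bash
python3 -c "
from bench import ctrl
print(ctrl.hand_in())"
```

```text
the job is handed in; nothing more can be done
None
```

I traced the S-line from the pink to the green end in one stroke about 13 mm above the board, with the tool leaning 0.15 rad to clear the wall ledge, then raised the grasp point to 0.18 m; nothing looked moved in the last picture, and I handed the job in (no verdict returned).

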